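# Put the cycloidotrope's change wheels away

## Task

Pack the cycloidotrope's loose kit back into its fitted tray: the three toothed brass change wheels, each lying flat in the round nest of its size (largest wheel in the largest nest, and so on), and the stylus bar flat in the long slot. Lower each piece in and let go there; do not drop it from above. Leave the smooth-edged band pulley and the lens flange lying where they are: they belong to other apparatus.

Things in the scene. Friction and masses are not known exactly. Their poses are not given: they have to be found in the camera images.
- wheel_large: loose brass toothed change wheel (the largest of three), 70 mm over the teeth, 6 mm thick, teeth round its edge and an open four-spoke web; a plain boss, 16 mm in diameter, stands up from its centre to 30 mm above its underside and is the place to grip it. Lies flat, boss up. Origin: centre of its underside; z up along the boss.
- wheel_medium: loose brass toothed change wheel (the middle one of three), 52 mm over the teeth, 6 mm thick, teeth round its edge and an open four-spoke web; a plain boss, 16 mm in diameter, stands up from its centre to 30 mm above its underside and is the place to grip it. Lies flat, boss up. Origin: centre of its underside; z up along the boss.
- wheel_small: loose brass toothed change wheel (the smallest of three), 34 mm over the teeth, 6 mm thick, teeth round its edge and a solid web; a plain boss, 16 mm in diameter, stands up from its centre to 30 mm above its underside and is the place to grip it. Lies flat, boss up. Origin: centre of its underside; z up along the boss.
- stylus_bar: loose brass stylus bar, 70 x 12 mm, 6 mm thick, with a small steel needle holder standing 10 mm up at its +x end; a 14 x 14 mm block stands at its middle up to 30 mm above its underside and is the place to grip it. Lies flat. Origin: centre of its underside; x along the bar, z up.
- nest_large: nest of the 70 mm wheel: beech block 100 x 100 x 14 mm fixed in the walnut tray (218 mm square, rim 24 mm above the bench; four blocks two by two, in any arrangement), with a round recess 86 mm across (the largest of three), 8 mm deep, grey felt floor. Origin: centre of the block's underside, 4 mm above the bench; recess centred on it, its floor at z = 6 mm, block top at z = 14 mm.
- nest_medium: nest of the 52 mm wheel: beech block 100 x 100 x 14 mm fixed in the walnut tray (218 mm square, rim 24 mm above the bench; four blocks two by two, in any arrangement), with a round recess 68 mm across (the middle one of three), 8 mm deep, grey felt floor. Origin: centre of the block's underside, 4 mm above the bench; recess centred on it, its floor at z = 6 mm, block top at z = 14 mm.
- nest_small: nest of the 34 mm wheel: beech block 100 x 100 x 14 mm fixed in the walnut tray (218 mm square, rim 24 mm above the bench; four blocks two by two, in any arrangement), with a round recess 50 mm across (the smallest of three), 8 mm deep, grey felt floor. Origin: centre of the block's underside, 4 mm above the bench; recess centred on it, its floor at z = 6 mm, block top at z = 14 mm.
- nest_bar: nest of the stylus bar: beech block 100 x 100 x 14 mm fixed in the same tray, with a straight slot 86 mm long (along its x) and 28 mm wide, 8 mm deep, grey felt floor; the bar may lie either way round. Origin: centre of the block's underside, 4 mm above the bench; slot centred on it, its floor at z = 6 mm, block top at z = 14 mm.
- band_pulley: look-alike, not part of the kit: loose brass band pulley, 52 mm diameter, 10 mm thick, a solid disc with a smooth grooved edge (no teeth, no spokes) and the same 16 mm boss up to 30 mm. Origin: centre of its underside, z up.
- lens_flange: look-alike, not part of the kit: loose brass lens flange, a ring of 66 mm outer diameter and 40 mm bore, 4 mm thick with a 48 mm collar up to 16 mm and three small screw holes (no teeth, no boss). Origin: centre of its underside, z up.
Not all that is in view belongs to the job. Leave any red look-alike of the nest_bar alone.

How it is judged:
By the outcome, as a careful person would: the job done as asked, in the order asked, and still so for the second after the job is handed in, with the robot touching nothing.
It also fails if it takes over 112 s, if anything falls off the work surface, if the arm or the gripper's body presses on something with over 40 N, if the wrist force passes 120 N, or if a joint passes its speed limit or range.

## Robot

A 7-joint arm with a two-finger parallel gripper is mounted at the origin on the work surface. World frame = base frame: x ahead of the robot, y to its left, z up, the work surface at z = 0. Lengths are in mm, angles in rad, forces in N, time in s.
With the tool pointing down it reaches from about 425 to 875 mm from the base axis. Payload 8.4 kg.
Tool frame: the origin (TCP) lies midway between the tips of the shut fingers; the grasp point (between the pads) lies 19 mm behind it; z points along the fingers, y is the line along which they close (so a half turn about z gives the same grasp; the last joint's range is limited). The gripper opens to 87 mm and grips with 3 to 60 N. Pads are 19 mm wide; open, the fingers measure 117 mm over their backs; the gripper's body (75 mm by 190 mm) begins 51 mm behind the grasp point.
Start: joints at [-1.225, 0.333, 0.04, 1.465, -0.013, 1.343, -0.059], TCP at [279.677, 586.723, 222.546] pointing down, gripper open.
Joint ranges: [-2.58, 2.58], [-0.38, 2.09], [-1.3, 1.39], [0.25, 2.4], [-1.5, 4.64], [0.08, 2.09], [-2.65, 2.65]. Speed limits (rad/s): [2.22, 2.22, 2.79, 2.79, 3.14, 3.14, 3.14].

## Interface

Orientations are given as a unit quaternion [w, x, y, z].
In Python, from bench import ctrl, eyes, order gives the robot as it stands.
- The arm moves only by the tool apply_moves, never from a script. Its argument "commands" is a list of rows, each an object of numbers: "tx", "ty", "tz": the shift along the tool's x, y, z in units of 30 cm (1.0 is 30 cm); "wx", "wy", "wz": the turn, a rotation vector about the tool's x, y, z in units of 90 degrees (1.0 is 90 degrees). In form: [{"tx": .., "ty": .., "tz": .., "wx": .., "wy": .., "wz": ..}, ...]. A call has 1 to 12 rows; each row is the pose to reach, as a shift and turn from the pose commanded when the call began, along the tool's axes at that moment; what a row does not reach only later rows make up. A row lasts 1/12 s, in which the tool goes at most 41.7 mm and 7.16 degrees, less where a joint would pass 70% of its speed; a pose out of reach is approached as far as the arm can. A call with a number of a shift or a turn outside -1 to 1 is refused whole. A call with a gripper value outside its range is refused whole. "hand" is the opening, from -1 (shut) to 1 (fully open), so that 0 is half open, set as the call begins (left out, the last holds). The fingers move at their own pace and stop on an object; "force" is the grip in N (left out, the last holds). Time passes only in rows, so rows that repeat a pose let the fingers close. It gives the time, the measured TCP pose, the force, the opening and the grip force at its end, in the units of the state.
- ctrl.observe(): the state, without advancing time (a new reading comes with each control period).
- eyes.capture(name): name is "scene" or "top"; returns the picture (420x560x3 uint8, blue, green, red); there is no depth.
- eyes.camera_info(name): a dict with "fovy" (degrees; the focal length in pixels is half the picture's height over the tangent of half this angle, whatever the lens; pixels are square), "cx", "cy" (the principal point, pixels), "k1" (the pictures are not rectified: a ray, as slopes to the right and down, at radius r is drawn at 1 + k1 r^2 times it, then the intrinsics apply), "T" (4x4, takes a point from camera to world coordinates). Camera axes: x right, y up, looking along -z (the intrinsics and any distortion apply to the point x, -y, -z); pixel columns grow to the right and rows downward; lengths in mm; the calibration is good to about 2 mm. A picture is of the moment at which its call begins. camera_info takes no time and is no camera call.
- order.finish_job(): hands the job in; it is judged then, once.
The state is a dict: "clock": time; "joint_pos": joint angles; "joint_vel": joint speeds; "joint_efforts": joint torques, N m; "ee_pos": TCP position; "tcp_rot": TCP orientation; "force": force on the tool from outside, world axes, zero at the start; "wrist_torque": the same for the moment, N m; "opening": opening from 0.0 (shut) to 1.0 (fully open); "grip_force": force on a finger pad.
Only numpy, scipy, OpenCV 4.12 (cv2) and the standard library are available. Lean on these libraries where they do the work, as an engineer would, in place of code of your own. Each camera call takes 0.05 s, during which the arm holds its last target. There are 200 camera calls.

## Working session

There is one attempt and no reset: what is moved stays moved. The work goes in short steps, Python scripts to look and compute and a tool call to move; the robot and the scene stay as the last step left them, time stands still between calls to the robot, and variables do not carry over. Pictures are saved under pics/ and viewed, at most 14 in all, crops included, and the job is handed in when it is done.

Besides the shell and the picture viewer there is one more tool, called after "Call:" in YAML: its name, and indented under it one key for each argument. apply_moves: Moves the arm, as the interface text tells. Its arguments: {"type":"object","properties":{"commands":{"type":"array","items":{"type":"object","properties":{"tx":{"type":"number","minimum":-1,"maximum":1},"ty":{"type":"number","minimum":-1,"maximum":1},"tz":{"type":"number","minimum":-1,"maximum":1},"wx":{"type":"number","minimum":-1,"maximum":1},"wy":{"type":"number","minimum":-1,"maximum":1},"wz":{"type":"number","minimum":-1,"maximum":1}}}},"hand":{"type":"number"},"force":{"type":"number"}},"required":["commands"]}

```bash
mkdir -p pics; ls; python3 - <<'E'
from bench import ctrl, eyes
import cv2
for n in("scene","top"):
    im=eyes.capture(n);cv2.imwrite(f"pics/{n}0.png",im)
    print(n,eyes.camera_info(n))
print(ctrl.observe())
E
```

```text
pics
scene {'fovy': 57.10472179466604, 'cx': 284.6734569714862, 'cy': 208.92238943410575, 'k1': -0.026878509525887138, 'T': array([[ 7.48438788e-01, -5.28838979e-01,  4.00210839e-01,
         8.59419784e+02],
       [ 6.63188168e-01,  5.92637887e-01, -4.57123385e-01,
        -4.72155785e+02],
       [ 4.56455775e-03,  6.07543965e-01,  7.94272935e-01,
         7.71373450e+02],
       [ 0.00000000e+00,  0.00000000e+00,  0.00000000e+00,
         1.00000000e+00]])}
top {'fovy': 46.754967729032956, 'cx': 284.7943481938697, 'cy': 209.75335896000593, 'k1': 0.020260936578131463, 'T': array([[ 1.95975102e-02,  9.84001986e-01, -1.77076336e-01,
         2.94536430e+02],
       [-9.99774620e-01,  1.78408833e-02, -1.15070639e-02,
        -5.43476496e+01],
       [-8.16377552e-03,  1.77261936e-01,  9.84129849e-01,
         1.00448046e+03],
       [ 0.00000000e+00,  0.00000000e+00,  0.00000000e+00,
         1.00000000e+00]])}
{'clock': 0.1, 'joint_pos': array([-1.22519952,  0.333835  ,  0.0398714 ,  1.46620505, -0.01338366,
        1.34331693, -0.05851575]), 'joint_vel': array([ 0.00031901, -0.00073481, -0.00054932, -0.00306327,  0.00116811,
        0.00061685, -0.00055038]), 'joint_efforts': array([ 4.56866459e-03, -6.57816267e+01,  1.34034902e+00, -4.04712868e+01,
       -5.96957328e-02,  4.08395764e-02,  3.83864801e-05]), 'ee_pos': array([279.51684392, 586.34073504, 221.74072174]), 'tcp_rot': array([-1.08820832e-04,  2.20582277e-01,  9.75368083e-01, -7.41371103e-04]), 'force': array([ 0.39262525,  0.24395114, -0.04961354]), 'wrist_torque': array([-0.0278093 ,  0.03339843, -0.03157941]), 'grip_force': 0.0, 'opening': 0.9990089699887785}
```

View pics/top0.png

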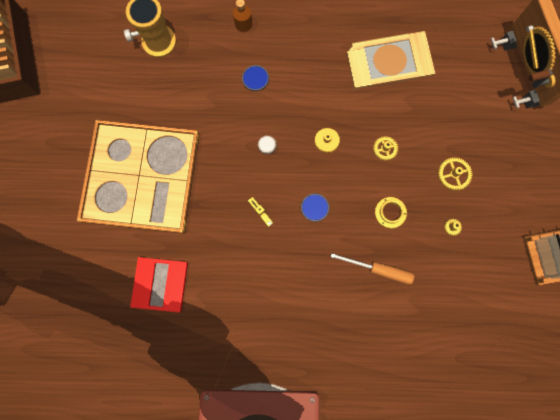

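View pics/scene0.png

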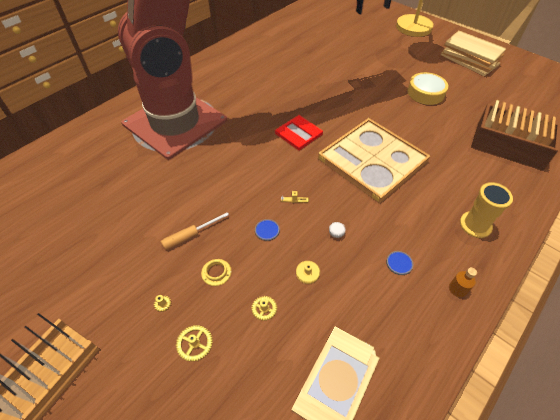

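The top view shows these, with what could be mistaken for each:
- **Wheels:** large (456,173), medium (386,148) and small (453,227). Look-alikes are the smooth pulley (327,140), the flange (391,212) and the blue discs (255,78) and (315,207).
- **Bar:** (260,211). The screwdriver at (380,268) is not it.
- **Nests:** small (119,150), large (167,155), medium (111,196) and slot (159,202). The red look-alike at (159,285) is to be left alone.

```bash
cat > h.py <<'E'
import numpy as np, cv2
from bench import ctrl, eyes
def cast(n,px,z):
    c=eyes.camera_info(n);f=210/np.tan(np.radians(c["fovy"]/2))
    K=np.array([[f,0,c["cx"]],[0,f,c["cy"]],[0,0,1.]])
    px=np.asarray(px,float).reshape(-1,1,2)
    u=cv2.undistortPoints(px,K,np.array([c["k1"],0,0,0.]))[:,0]
    T=c["T"];d=np.c_[u[:,0],-u[:,1],-np.ones(len(u))]@T[:3,:3].T
    o=T[:3,3];return (o+d*((z-o[2])/d[:,2])[:,None])[:,:2]
E
python3 - <<'E'
from h import *
P={"top":dict(large=(456,173),medium=(386,148),small=(453,227),bar=(260,211),pulley=(327,140),flange=(391,212)),
"scene":dict(large=(194,343),medium=(264,308),small=(162,302),bar=(295,198),pulley=(308,271),flange=(216,271))}
N={"top":dict(nS=(119,150),nL=(167,155),nM=(111,196),nB=(159,202)),"scene":dict(nS=(400,157),nL=(377,176),nM=(371,138),nB=(348,156))}
for n in P:
    im=cv2.imread(f"pics/{n}0.png");hsv=cv2.cvtColor(im,cv2.COLOR_BGR2HSV)
    brass=cv2.inRange(hsv,(18,110,90),(35,255,255))
    grey=cv2.inRange(hsv,(0,0,70),(180,70,220))
    for m,D,z in((brass,P[n],4),(grey,N[n],14)):
        cs,_=cv2.findContours(m,cv2.RETR_EXTERNAL,cv2.CHAIN_APPROX_NONE)
        for k,p in D.items():
            c=max((c for c in cs if np.hypot(*(c[:,0].mean(0)-p))<15),key=cv2.contourArea,default=None)
            if c is None: print(n,k,"none");continue
            w=cast(n,c[:,0],z).astype(np.float32)
            (x,y),r=cv2.minEnclosingCircle(w)
            print(n,k,"circ",round(x,1),round(y,1),"d",round(2*r,1),"rect",[np.round(v,1) for v in cv2.minAreaRect(w)])
im=cv2.imread("pics/top0.png")
a=cv2.resize(im[115:240,70:210],None,fx=4,fy=4,interpolation=cv2.INTER_CUBIC)
b=cv2.resize(im[120:245,240:480],None,fx=3.3,fy=3.3,interpolation=cv2.INTER_CUBIC)
cv2.imwrite("pics/tray.png",a);cv2.imwrite("pics/parts.png",b)
E
```

```text
top large circ 559.3 -399.9 d 71.5 rect [array([ 558.9, -399.9]), array([67.4, 71.1]), np.float64(0.9)]
top medium circ 613.0 -254.7 d 52.9 rect [array([ 613.6, -254. ]), array([51.1, 51.3]), np.float64(89.3)]
top small circ 445.1 -390.3 d 35.3 rect [array([ 445.7, -390.3]), array([34.2, 33.2]), np.float64(43.9)]
top bar circ 468.9 11.1 d 72.7 rect [array([471.2,   8.5]), array([72.6, 16.9]), np.float64(40.3)]
top pulley circ 629.2 -129.5 d 54.2 rect [array([ 629.4, -130.2]), array([51.6, 51.5]), np.float64(0.5)]
top flange circ 473.3 -262.9 d 66.9 rect [array([ 473. , -263.1]), array([64.4, 65.8]), np.float64(89.2)]
top nS circ 595.7 310.6 d 46.6 rect [array([595.2, 310. ]), array([44.4, 44.4]), np.float64(4.3)]
top nL circ 585.8 208.7 d 83.0 rect [array([586.2, 208.8]), array([79. , 80.9]), np.float64(1.1)]
top nM circ 494.3 320.3 d 64.5 rect [array([494.4, 319.8]), array([61.7, 62.9]), np.float64(1.1)]
top nB circ 484.3 215.7 d 84.4 rect [array([484.8, 218.3]), array([24.9, 82.8]), np.float64(84.7)]
scene large circ 558.8 -400.0 d 72.7 rect [array([ 559.4, -400.3]), array([71.4, 7
[... 258 characters left out ...]
.6 10.0 d 69.4 rect [array([465. ,  17.4]), array([68.8, 35.7]), np.float64(37.7)]
scene pulley circ 626.8 -128.2 d 57.6 rect [array([ 627.8, -128.5]), array([51.5, 55.2]), np.float64(40.5)]
scene flange circ 475.0 -264.2 d 67.3 rect [array([ 474.8, -264.6]), array([65.2, 64.9]), np.float64(41.8)]
scene nS circ 594.9 310.8 d 47.1 rect [array([594.4, 312.5]), array([39.6, 40.9]), np.float64(70.3)]
scene nL circ 585.3 209.5 d 84.2 rect [array([585.6, 209.6]), array([79., 77.]), np.float64(60.0)]
scene nM circ 492.6 318.7 d 64.5 rect [array([492.7, 321.5]), array([58.7, 59.1]), np.float64(71.1)]
scene nB circ 483.0 217.9 d 80.7 rect [array([483.2, 218.9]), array([20.9, 80.1]), np.float64(84.3)]
```

View pics/parts.png

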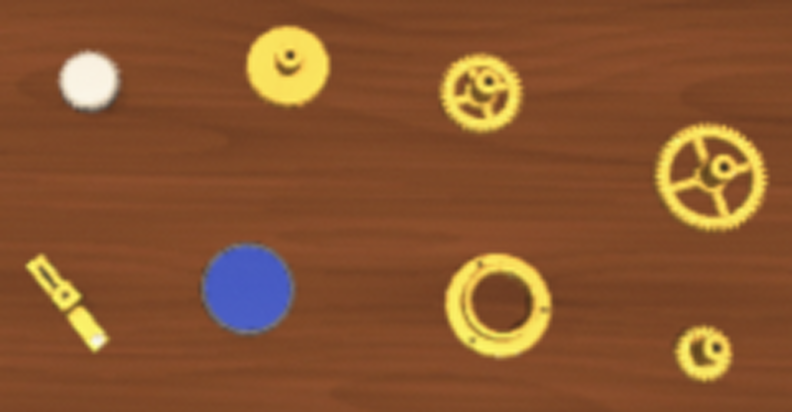

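View pics/tray.png

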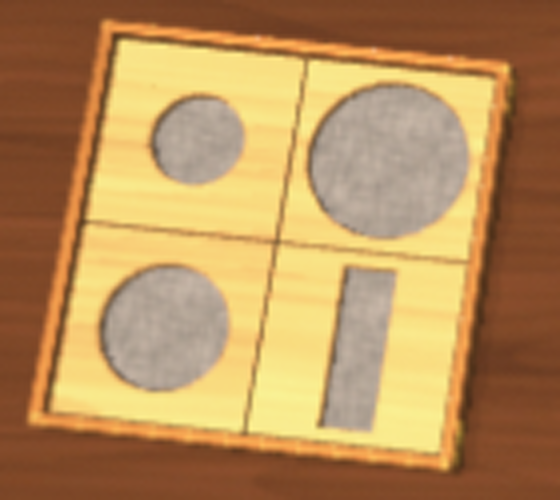

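The crops confirm the choice. The large wheel has its boss at crop (724,167), the medium at (487,82) and the small at (715,348), all toothed; the bar's block is at (65,294) and its needle end at (98,343). The pulley (288,65) and flange (497,305) stay. The tray crop shows the small nest top left, large top right, medium bottom left and slot bottom right. Next I check the boss positions at z = 30 against the rim estimates.

```bash
python3 - <<'E'
from h import *
for k,p in dict(large=(724,167),medium=(487,82),small=(715,348),bar=(65,294)).items():
    print(k,cast("top",[(p[0]/3.3+240-.35,p[1]/3.3+120-.35)],30).round(1))
im=cv2.imread("pics/top0.png")
# tray corners rim z=24 and bar ends
a=cast("top",[(x/4+70-.4,y/4+115-.4) for x,y in((105,22),(512,65),(455,468),(33,420))],24)
print(a.round(1),a.mean(0).round(1),[np.hypot(*(a[i]-a[i-1])).round(1) for i in range(4)])
b=cast("top",[(x/3.3+240-.35,y/3.3+120-.35) for x,y in((34,260),(101,348),(43,257),(106,340),(28,265),(93,351))],6)
print(b.round(1)); print([np.degrees(np.arctan2(*(b[i]-b[i+1])[::-1])).round(1) for i in(0,2,4)])
E
```

```text
large [[ 558.9 -399.7]]
medium [[ 611.8 -253.5]]
small [[ 444.7 -389.3]]
bar [[471.   9.]]
[[656.8 361.5]
 [637.  144.7]
 [422.  162.7]
 [442.9 379.5]] [539.7 262.1] [np.float64(214.7), np.float64(217.7), np.float64(215.7), np.float64(217.7)]
[[497.   30.9]
 [441.3 -13.1]
 [499.   25.2]
 [446.4 -16.1]
 [493.7  34.6]
 [439.3  -8.1]]
[np.float64(38.3), np.float64(38.2), np.float64(38.1)]
```

Call:
apply_moves:
  commands:
    - {"wz": -0.07}
    - {"wz": -0.14}
    - {"wz": -0.21}
    - {"wz": -0.283}
    - {"wz": -0.283}
    - {"wz": -0.283}
  hand: 0.0
  force: 40

```text
schema error: expected keys tx, ty, tz, wx, wy, wz
```

Call:
apply_moves:
  commands:
    - {"tx": 0, "ty": 0, "tz": 0, "wx": 0, "wy": 0, "wz": -0.07}
    - {"tx": 0, "ty": 0, "tz": 0, "wx": 0, "wy": 0, "wz": -0.14}
    - {"tx": 0, "ty": 0, "tz": 0, "wx": 0, "wy": 0, "wz": -0.21}
    - {"tx": 0, "ty": 0, "tz": 0, "wx": 0, "wy": 0, "wz": -0.283}
    - {"tx": 0, "ty": 0, "tz": 0, "wx": 0, "wy": 0, "wz": -0.283}
    - {"tx": 0, "ty": 0, "tz": 0, "wx": 0, "wy": 0, "wz": -0.283}
  hand: 0.0
  force: 40

```text
clock: 0.6
ee_pos: [279.7, 586.5, 222.2]
tcp_rot: [-0.0, 0.002, 1.0, -0.0]
force: [0.6, 0.5, -0.4]
opening: 0.632
grip_force: 0.0
```

Call:
apply_moves:
  commands:
    - {"tx": -0.06, "ty": -0.08, "tz": 0, "wx": 0, "wy": 0, "wz": 0}
    - {"tx": -0.14, "ty": -0.19, "tz": 0, "wx": 0, "wy": 0, "wz": 0}
    - {"tx": -0.21, "ty": -0.3, "tz": 0, "wx": 0, "wy": 0, "wz": 0}
    - {"tx": -0.28, "ty": -0.4, "tz": 0, "wx": 0, "wy": 0, "wz": 0}
    - {"tx": -0.35, "ty": -0.5, "tz": 0, "wx": 0, "wy": 0, "wz": 0}
    - {"tx": -0.42, "ty": -0.6, "tz": 0, "wx": 0, "wy": 0, "wz": 0}
    - {"tx": -0.49, "ty": -0.7, "tz": 0, "wx": 0, "wy": 0, "wz": 0}
    - {"tx": -0.56, "ty": -0.8, "tz": 0, "wx": 0, "wy": 0, "wz": 0}
    - {"tx": -0.63, "ty": -0.9, "tz": 0, "wx": 0, "wy": 0, "wz": 0}
    - {"tx": -0.66, "ty": -0.956, "tz": 0, "wx": 0, "wy": 0, "wz": 0}
    - {"tx": -0.668, "ty": -0.956, "tz": 0, "wx": 0, "wy": 0, "wz": 0}

```text
clock: 1.52
ee_pos: [482.8, 294.5, 222.8]
tcp_rot: [0.001, 0.006, 1.0, -0.001]
force: [1.6, 0.0, 1.1]
opening: 0.501
grip_force: 0.0
```

Call:
apply_moves:
  commands:
    - {"tx": -0.01, "ty": -0.1, "tz": 0, "wx": 0, "wy": 0, "wz": 0}
    - {"tx": -0.02, "ty": -0.22, "tz": 0, "wx": 0, "wy": 0, "wz": 0}
    - {"tx": -0.03, "ty": -0.35, "tz": 0, "wx": 0, "wy": 0, "wz": 0}
    - {"tx": -0.04, "ty": -0.48, "tz": 0, "wx": 0, "wy": 0, "wz": 0}
    - {"tx": -0.06, "ty": -0.61, "tz": 0, "wx": 0, "wy": 0, "wz": 0}
    - {"tx": -0.07, "ty": -0.74, "tz": 0, "wx": 0, "wy": 0, "wz": 0}
    - {"tx": -0.08, "ty": -0.87, "tz": 0, "wx": 0, "wy": 0, "wz": 0}
    - {"tx": -0.1, "ty": -1.0, "tz": 0, "wx": 0, "wy": 0, "wz": 0}
    - {"tx": -0.1, "ty": -1.0, "tz": 0, "wx": 0, "wy": 0, "wz": 0}

```text
clock: 2.27
ee_pos: [510.3, -8.1, 223.1]
tcp_rot: [0.001, 0.007, 1.0, -0.001]
force: [-0.8, -0.6, 0.3]
opening: 0.504
grip_force: 0.0
```

Call:
apply_moves:
  commands:
    - {"tx": -0.02, "ty": -0.1, "tz": 0, "wx": 0, "wy": 0, "wz": 0}
    - {"tx": -0.03, "ty": -0.22, "tz": 0, "wx": 0, "wy": 0, "wz": 0}
    - {"tx": -0.05, "ty": -0.35, "tz": 0, "wx": 0, "wy": 0, "wz": 0}
    - {"tx": -0.07, "ty": -0.48, "tz": 0, "wx": 0, "wy": 0, "wz": 0}
    - {"tx": -0.09, "ty": -0.61, "tz": 0, "wx": 0, "wy": 0, "wz": 0}
    - {"tx": -0.11, "ty": -0.74, "tz": 0, "wx": 0, "wy": 0, "wz": 0}
    - {"tx": -0.13, "ty": -0.87, "tz": 0, "wx": 0, "wy": 0, "wz": 0}
    - {"tx": -0.15, "ty": -1.0, "tz": 0, "wx": 0, "wy": 0, "wz": 0}
    - {"tx": -0.15, "ty": -1.0, "tz": 0, "wx": 0, "wy": 0, "wz": 0}

```text
clock: 3.02
ee_pos: [553.4, -307.8, 222.1]
tcp_rot: [-0.001, 0.006, 1.0, -0.002]
force: [-1.9, -0.4, 0.4]
opening: 0.504
grip_force: 0.0
```

Call:
apply_moves:
  commands:
    - {"tx": -0.01, "ty": -0.12, "tz": 0.1, "wx": 0, "wy": 0, "wz": 0}
    - {"tx": -0.02, "ty": -0.21, "tz": 0.2, "wx": 0, "wy": 0, "wz": 0}
    - {"tx": -0.02, "ty": -0.305, "tz": 0.3, "wx": 0, "wy": 0, "wz": 0}
    - {"tx": -0.02, "ty": -0.305, "tz": 0.4, "wx": 0, "wy": 0, "wz": 0}
    - {"tx": -0.02, "ty": -0.305, "tz": 0.5, "wx": 0, "wy": 0, "wz": 0}
    - {"tx": -0.02, "ty": -0.305, "tz": 0.5, "wx": 0, "wy": 0, "wz": 0}
    - {"tx": -0.02, "ty": -0.305, "tz": 0.5, "wx": 0, "wy": 0, "wz": 0}
    - {"tx": -0.02, "ty": -0.305, "tz": 0.5, "wx": 0, "wy": 0, "wz": 0}

```text
clock: 3.68
ee_pos: [562.1, -391.4, 74.5]
tcp_rot: [0.001, 0.0, 1.0, -0.0]
force: [0.1, -0.9, 1.0]
opening: 0.499
grip_force: 0.0
```

Call:
apply_moves:
  commands:
    - {"tx": 0.007, "ty": -0.027, "tz": 0.0, "wx": 0, "wy": 0, "wz": 0}
    - {"tx": 0.007, "ty": -0.027, "tz": 0.06, "wx": 0, "wy": 0, "wz": 0}
    - {"tx": 0.007, "ty": -0.027, "tz": 0.12, "wx": 0, "wy": 0, "wz": 0}
    - {"tx": 0.007, "ty": -0.027, "tz": 0.17, "wx": 0, "wy": 0, "wz": 0}
    - {"tx": 0.007, "ty": -0.027, "tz": 0.2, "wx": 0, "wy": 0, "wz": 0}
    - {"tx": 0.007, "ty": -0.027, "tz": 0.207, "wx": 0, "wy": 0, "wz": 0}
    - {"tx": 0.007, "ty": -0.027, "tz": 0.207, "wx": 0, "wy": 0, "wz": 0}
    - {"tx": 0.007, "ty": -0.027, "tz": 0.207, "wx": 0, "wy": 0, "wz": 0}

```text
clock: 4.35
ee_pos: [559.2, -400.2, 11.5]
tcp_rot: [0.0, 0.0, 1.0, -0.0]
force: [0.4, -0.0, 0.5]
opening: 0.499
grip_force: 0.0
```

Call:
apply_moves:
  commands:
    - {"tx": 0, "ty": 0, "tz": 0, "wx": 0, "wy": 0, "wz": 0}
    - {"tx": 0, "ty": 0, "tz": 0, "wx": 0, "wy": 0, "wz": 0}
    - {"tx": 0, "ty": 0, "tz": 0, "wx": 0, "wy": 0, "wz": 0}
    - {"tx": 0, "ty": 0, "tz": 0, "wx": 0, "wy": 0, "wz": 0}
    - {"tx": 0, "ty": 0, "tz": 0, "wx": 0, "wy": 0, "wz": 0}
    - {"tx": 0, "ty": 0, "tz": 0, "wx": 0, "wy": 0, "wz": 0}
    - {"tx": 0, "ty": 0, "tz": 0, "wx": 0, "wy": 0, "wz": 0}
    - {"tx": 0, "ty": 0, "tz": 0, "wx": 0, "wy": 0, "wz": 0}
  hand: -1
  force: 40

```text
clock: 5.02
ee_pos: [558.8, -399.7, 10.6]
tcp_rot: [0.0, 0.0, 1.0, 0.0]
force: [-1.3, 0.7, 1.5]
opening: 0.171
grip_force: 40.0
```

Call:
apply_moves:
  commands:
    - {"tx": 0, "ty": 0, "tz": -0.02, "wx": 0, "wy": 0, "wz": 0}
    - {"tx": 0, "ty": 0, "tz": -0.06, "wx": 0, "wy": 0, "wz": 0}
    - {"tx": 0, "ty": 0, "tz": -0.12, "wx": 0, "wy": 0, "wz": 0}
    - {"tx": 0, "ty": 0, "tz": -0.19, "wx": 0, "wy": 0, "wz": 0}
    - {"tx": 0, "ty": 0.02, "tz": -0.26, "wx": 0, "wy": 0, "wz": 0}
    - {"tx": 0, "ty": 0.06, "tz": -0.32, "wx": 0, "wy": 0, "wz": 0}
    - {"tx": 0, "ty": 0.12, "tz": -0.37, "wx": 0, "wy": 0, "wz": 0}
    - {"tx": 0, "ty": 0.2, "tz": -0.4, "wx": 0, "wy": 0, "wz": 0}
    - {"tx": 0, "ty": 0.3, "tz": -0.4, "wx": 0, "wy": 0, "wz": 0}
    - {"tx": 0, "ty": 0.4, "tz": -0.4, "wx": 0, "wy": 0, "wz": 0}

```text
clock: 5.85
ee_pos: [558.8, -279.7, 132.3]
tcp_rot: [0.001, 0.001, 1.0, -0.0]
force: [0.8, 0.3, -0.4]
opening: 0.168
grip_force: 40.0
```

Call:
apply_moves:
  commands:
    - {"tx": 0, "ty": 0.09, "tz": 0, "wx": 0, "wy": 0, "wz": 0}
    - {"tx": -0.01, "ty": 0.18, "tz": 0, "wx": 0, "wy": 0, "wz": 0}
    - {"tx": -0.015, "ty": 0.27, "tz": 0, "wx": 0, "wy": 0, "wz": 0}
    - {"tx": -0.02, "ty": 0.36, "tz": 0, "wx": 0, "wy": 0, "wz": 0}
    - {"tx": -0.025, "ty": 0.45, "tz": 0, "wx": 0, "wy": 0, "wz": 0}
    - {"tx": -0.03, "ty": 0.54, "tz": 0, "wx": 0, "wy": 0, "wz": 0}
    - {"tx": -0.035, "ty": 0.63, "tz": 0, "wx": 0, "wy": 0, "wz": 0}
    - {"tx": -0.04, "ty": 0.72, "tz": 0, "wx": 0, "wy": 0, "wz": 0}
    - {"tx": -0.045, "ty": 0.81, "tz": 0, "wx": 0, "wy": 0, "wz": 0}
    - {"tx": -0.05, "ty": 0.9, "tz": 0, "wx": 0, "wy": 0, "wz": 0}
    - {"tx": -0.05, "ty": 1.0, "tz": 0, "wx": 0, "wy": 0, "wz": 0}

```text
clock: 6.77
ee_pos: [574.0, 20.6, 131.6]
tcp_rot: [0.001, 0.001, 1.0, -0.0]
force: [0.8, -0.7, -1.3]
opening: 0.173
grip_force: 40.0
```

Call:
apply_moves:
  commands:
    - {"tx": -0.01, "ty": 0.1, "tz": 0, "wx": 0, "wy": 0, "wz": 0}
    - {"tx": -0.02, "ty": 0.2, "tz": 0, "wx": 0, "wy": 0, "wz": 0}
    - {"tx": -0.03, "ty": 0.3, "tz": 0, "wx": 0, "wy": 0, "wz": 0}
    - {"tx": -0.039, "ty": 0.4, "tz": 0, "wx": 0, "wy": 0, "wz": 0}
    - {"tx": -0.039, "ty": 0.49, "tz": 0, "wx": 0, "wy": 0, "wz": 0}
    - {"tx": -0.039, "ty": 0.56, "tz": 0, "wx": 0, "wy": 0, "wz": 0}
    - {"tx": -0.039, "ty": 0.61, "tz": 0, "wx": 0, "wy": 0, "wz": 0}
    - {"tx": -0.039, "ty": 0.628, "tz": 0, "wx": 0, "wy": 0, "wz": 0}
    - {"tx": -0.039, "ty": 0.628, "tz": 0, "wx": 0, "wy": 0, "wz": 0}
    - {"tx": -0.039, "ty": 0.628, "tz": 0, "wx": 0, "wy": 0, "wz": 0}
    - {"tx": -0.039, "ty": 0.628, "tz": 0, "wx": 0, "wy": 0, "wz": 0}

```text
clock: 7.68
ee_pos: [586.0, 206.4, 130.7]
tcp_rot: [0.0, 0.001, 1.0, -0.0]
force: [1.2, -0.5, -0.7]
opening: 0.165
grip_force: 40.0
```

Call:
apply_moves:
  commands:
    - {"tx": 0, "ty": 0, "tz": 0.04, "wx": 0, "wy": 0, "wz": 0}
    - {"tx": 0, "ty": 0, "tz": 0.1, "wx": 0, "wy": 0, "wz": 0}
    - {"tx": 0, "ty": 0, "tz": 0.17, "wx": 0, "wy": 0, "wz": 0}
    - {"tx": 0, "ty": 0, "tz": 0.23, "wx": 0, "wy": 0, "wz": 0}
    - {"tx": 0, "ty": 0, "tz": 0.27, "wx": 0, "wy": 0, "wz": 0}
    - {"tx": 0, "ty": 0, "tz": 0.28, "wx": 0, "wy": 0, "wz": 0}
    - {"tx": 0, "ty": 0, "tz": 0.28, "wx": 0, "wy": 0, "wz": 0}
    - {"tx": 0, "ty": 0, "tz": 0.28, "wx": 0, "wy": 0, "wz": 0}
    - {"tx": 0, "ty": 0, "tz": 0.28, "wx": 0, "wy": 0, "wz": 0}

```text
clock: 8.43
ee_pos: [586.4, 208.7, 47.6]
tcp_rot: [0.001, 0.0, 1.0, 0.0]
force: [-0.4, 0.8, -1.3]
opening: 0.173
grip_force: 40.0
```

```bash
python3 - <<'E'
from h import *
s=ctrl.observe();print(s["ee_pos"].round(1))
a=eyes.capture("scene")[90:210,290:450];b=eyes.capture("top")[90:240,60:260]
cv2.imwrite("pics/p1.png",np.hstack([cv2.resize(a,(480,360),interpolation=2),cv2.resize(b,None,fx=1.6,fy=2.4,interpolation=2)[:360]]))
E
```

```text
[586.4 208.7  47.6]
```

View pics/p1.png

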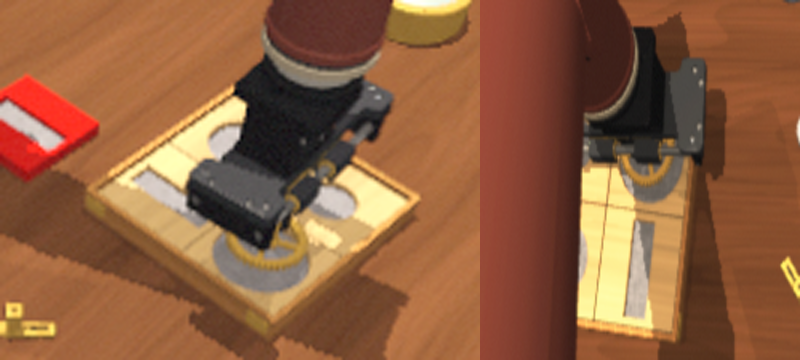

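The large wheel hangs level over the large nest (left crop, about (265,255)) and sits well in line with it. Lowering.

Call:
apply_moves:
  commands:
    - {"tx": 0, "ty": 0, "tz": 0.02, "wx": 0, "wy": 0, "wz": 0}
    - {"tx": 0, "ty": 0, "tz": 0.04, "wx": 0, "wy": 0, "wz": 0}
    - {"tx": 0, "ty": 0, "tz": 0.06, "wx": 0, "wy": 0, "wz": 0}
    - {"tx": 0, "ty": 0, "tz": 0.075, "wx": 0, "wy": 0, "wz": 0}
    - {"tx": 0, "ty": 0, "tz": 0.083, "wx": 0, "wy": 0, "wz": 0}
    - {"tx": 0, "ty": 0, "tz": 0.086, "wx": 0, "wy": 0, "wz": 0}
    - {"tx": 0, "ty": 0, "tz": 0.086, "wx": 0, "wy": 0, "wz": 0}
    - {"tx": 0, "ty": 0, "tz": 0.086, "wx": 0, "wy": 0, "wz": 0}
    - {"tx": 0, "ty": 0, "tz": 0.086, "wx": 0, "wy": 0, "wz": 0}

```text
clock: 9.28
ee_pos: [585.5, 208.6, 20.6]
tcp_rot: [-0.0, 0.0, 1.0, -0.0]
force: [-1.0, -0.1, 2.0]
opening: 0.169
grip_force: 40.0
```

Call:
apply_moves:
  commands:
    - {"tx": 0, "ty": 0, "tz": 0, "wx": 0, "wy": 0, "wz": 0}
    - {"tx": 0, "ty": 0, "tz": 0, "wx": 0, "wy": 0, "wz": 0}
    - {"tx": 0, "ty": 0, "tz": 0, "wx": 0, "wy": 0, "wz": 0}
    - {"tx": 0, "ty": 0, "tz": 0, "wx": 0, "wy": 0, "wz": 0}
    - {"tx": 0, "ty": 0, "tz": 0, "wx": 0, "wy": 0, "wz": 0}
    - {"tx": 0, "ty": 0, "tz": 0, "wx": 0, "wy": 0, "wz": 0}
  hand: -0.2

```text
clock: 9.78
ee_pos: [585.6, 208.6, 20.6]
tcp_rot: [0.0, 0.0, 1.0, -0.0]
force: [-0.2, 0.8, -0.1]
opening: 0.393
grip_force: 0.0
```

Call:
apply_moves:
  commands:
    - {"tx": 0, "ty": 0, "tz": -0.03, "wx": 0, "wy": 0, "wz": 0}
    - {"tx": 0, "ty": 0, "tz": -0.08, "wx": 0, "wy": 0, "wz": 0}
    - {"tx": 0, "ty": 0, "tz": -0.16, "wx": 0, "wy": 0, "wz": 0}
    - {"tx": 0, "ty": 0, "tz": -0.24, "wx": 0, "wy": 0, "wz": 0}
    - {"tx": 0, "ty": -0.06, "tz": -0.32, "wx": 0, "wy": 0, "wz": 0}
    - {"tx": 0, "ty": -0.15, "tz": -0.37, "wx": 0, "wy": 0, "wz": 0}
    - {"tx": 0, "ty": -0.27, "tz": -0.4, "wx": 0, "wy": 0, "wz": 0}
    - {"tx": 0, "ty": -0.4, "tz": -0.4, "wx": 0, "wy": 0, "wz": 0}
    - {"tx": 0, "ty": -0.53, "tz": -0.4, "wx": 0, "wy": 0, "wz": 0}

```text
clock: 10.53
ee_pos: [585.9, 48.4, 142.5]
tcp_rot: [0.001, -0.0, 1.0, 0.0]
force: [1.0, -0.4, -0.9]
opening: 0.398
grip_force: 0.0
```

Call:
apply_moves:
  commands:
    - {"tx": -0.01, "ty": -0.13, "tz": 0, "wx": 0, "wy": 0, "wz": 0}
    - {"tx": -0.02, "ty": -0.26, "tz": 0, "wx": 0, "wy": 0, "wz": 0}
    - {"tx": -0.04, "ty": -0.39, "tz": 0, "wx": 0, "wy": 0, "wz": 0}
    - {"tx": -0.06, "ty": -0.52, "tz": 0, "wx": 0, "wy": 0, "wz": 0}
    - {"tx": -0.07, "ty": -0.65, "tz": 0, "wx": 0, "wy": 0, "wz": 0}
    - {"tx": -0.08, "ty": -0.77, "tz": 0, "wx": 0, "wy": 0, "wz": 0}
    - {"tx": -0.089, "ty": -0.87, "tz": 0, "wx": 0, "wy": 0, "wz": 0}
    - {"tx": -0.089, "ty": -0.95, "tz": 0, "wx": 0, "wy": 0, "wz": 0}
    - {"tx": -0.089, "ty": -1.0, "tz": 0, "wx": 0, "wy": 0, "wz": 0}
    - {"tx": -0.089, "ty": -1.0, "tz": 0, "wx": 0, "wy": 0, "wz": 0}

```text
clock: 11.37
ee_pos: [610.8, -255.4, 141.5]
tcp_rot: [0.0, 0.003, 1.0, -0.001]
force: [-0.7, 0.2, -0.1]
opening: 0.404
grip_force: 0.0
```

Call:
apply_moves:
  commands:
    - {"tx": 0, "ty": -0.013, "tz": 0.05, "wx": 0, "wy": 0, "wz": 0}
    - {"tx": 0, "ty": -0.013, "tz": 0.13, "wx": 0, "wy": 0, "wz": 0}
    - {"tx": 0, "ty": -0.013, "tz": 0.22, "wx": 0, "wy": 0, "wz": 0}
    - {"tx": 0, "ty": -0.013, "tz": 0.3, "wx": 0, "wy": 0, "wz": 0}
    - {"tx": 0, "ty": -0.013, "tz": 0.36, "wx": 0, "wy": 0, "wz": 0}
    - {"tx": 0, "ty": -0.013, "tz": 0.4, "wx": 0, "wy": 0, "wz": 0}
    - {"tx": 0, "ty": -0.013, "tz": 0.425, "wx": 0, "wy": 0, "wz": 0}
    - {"tx": 0, "ty": -0.013, "tz": 0.434, "wx": 0, "wy": 0, "wz": 0}
    - {"tx": 0, "ty": -0.013, "tz": 0.434, "wx": 0, "wy": 0, "wz": 0}
    - {"tx": 0, "ty": -0.013, "tz": 0.434, "wx": 0, "wy": 0, "wz": 0}

```text
clock: 12.2
ee_pos: [612.8, -254.4, 11.4]
tcp_rot: [0.001, 0.0, 1.0, -0.0]
force: [-0.5, -0.3, -0.3]
opening: 0.401
grip_force: 0.0
```

```bash
python3 - <<'E'
from h import *
a=eyes.capture("scene")
cv2.imwrite("pics/p2.png",np.hstack([cv2.resize(a[100:210,300:440],(420,330),interpolation=2),cv2.resize(a[240:350,200:326],(378,330),interpolation=2)]))
E
```

```text
(no output)
```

View pics/p2.png

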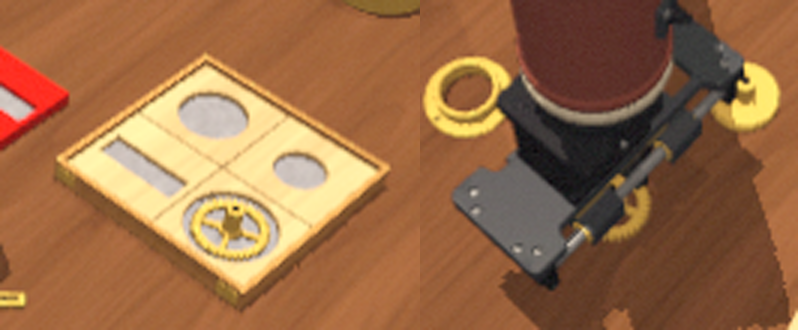

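The large wheel lies flat and centred in its nest (left crop, (232,225)). The gripper is over the medium wheel and clear of the pulley.

Call:
apply_moves:
  commands:
    - {"tx": 0, "ty": 0, "tz": 0, "wx": 0, "wy": 0, "wz": 0}
    - {"tx": 0, "ty": 0, "tz": 0, "wx": 0, "wy": 0, "wz": 0}
    - {"tx": 0, "ty": 0, "tz": 0, "wx": 0, "wy": 0, "wz": 0}
    - {"tx": 0, "ty": 0, "tz": 0, "wx": 0, "wy": 0, "wz": 0}
    - {"tx": 0, "ty": 0, "tz": 0, "wx": 0, "wy": 0, "wz": 0}
    - {"tx": 0, "ty": 0, "tz": 0, "wx": 0, "wy": 0, "wz": 0}
    - {"tx": 0, "ty": 0, "tz": 0, "wx": 0, "wy": 0, "wz": 0}
  hand: -1
  force: 40

```text
clock: 12.83
ee_pos: [612.3, -254.3, 10.8]
tcp_rot: [0.0, 0.0, 1.0, -0.0]
force: [-0.8, 1.1, 4.0]
opening: 0.169
grip_force: 40.0
```

Call:
apply_moves:
  commands:
    - {"tx": 0, "ty": 0, "tz": -0.02, "wx": 0, "wy": 0, "wz": 0}
    - {"tx": 0, "ty": 0, "tz": -0.06, "wx": 0, "wy": 0, "wz": 0}
    - {"tx": 0, "ty": 0, "tz": -0.12, "wx": 0, "wy": 0, "wz": 0}
    - {"tx": 0, "ty": 0, "tz": -0.19, "wx": 0, "wy": 0, "wz": 0}
    - {"tx": 0, "ty": 0.02, "tz": -0.26, "wx": 0, "wy": 0, "wz": 0}
    - {"tx": 0.01, "ty": 0.06, "tz": -0.32, "wx": 0, "wy": 0, "wz": 0}
    - {"tx": 0.02, "ty": 0.12, "tz": -0.37, "wx": 0, "wy": 0, "wz": 0}
    - {"tx": 0.03, "ty": 0.2, "tz": -0.4, "wx": 0, "wy": 0, "wz": 0}
    - {"tx": 0.05, "ty": 0.3, "tz": -0.4, "wx": 0, "wy": 0, "wz": 0}
    - {"tx": 0.07, "ty": 0.4, "tz": -0.4, "wx": 0, "wy": 0, "wz": 0}

```text
clock: 13.67
ee_pos: [591.3, -134.0, 132.3]
tcp_rot: [0.001, 0.001, 1.0, -0.0]
force: [0.4, 0.5, -2.0]
opening: 0.17
grip_force: 40.0
```

Call:
apply_moves:
  commands:
    - {"tx": 0.02, "ty": 0.09, "tz": 0, "wx": 0, "wy": 0, "wz": 0}
    - {"tx": 0.04, "ty": 0.18, "tz": 0, "wx": 0, "wy": 0, "wz": 0}
    - {"tx": 0.06, "ty": 0.27, "tz": 0, "wx": 0, "wy": 0, "wz": 0}
    - {"tx": 0.08, "ty": 0.36, "tz": 0, "wx": 0, "wy": 0, "wz": 0}
    - {"tx": 0.1, "ty": 0.45, "tz": 0, "wx": 0, "wy": 0, "wz": 0}
    - {"tx": 0.12, "ty": 0.54, "tz": 0, "wx": 0, "wy": 0, "wz": 0}
    - {"tx": 0.14, "ty": 0.63, "tz": 0, "wx": 0, "wy": 0, "wz": 0}
    - {"tx": 0.16, "ty": 0.72, "tz": 0, "wx": 0, "wy": 0, "wz": 0}
    - {"tx": 0.18, "ty": 0.81, "tz": 0, "wx": 0, "wy": 0, "wz": 0}
    - {"tx": 0.2, "ty": 0.9, "tz": 0, "wx": 0, "wy": 0, "wz": 0}
    - {"tx": 0.22, "ty": 1.0, "tz": 0, "wx": 0, "wy": 0, "wz": 0}

```text
clock: 14.58
ee_pos: [525.1, 166.1, 131.5]
tcp_rot: [0.0, 0.001, 1.0, 0.0]
force: [0.5, -0.7, -0.5]
opening: 0.17
grip_force: 40.0
```

Call:
apply_moves:
  commands:
    - {"tx": 0.02, "ty": 0.1, "tz": 0, "wx": 0, "wy": 0, "wz": 0}
    - {"tx": 0.04, "ty": 0.2, "tz": 0, "wx": 0, "wy": 0, "wz": 0}
    - {"tx": 0.06, "ty": 0.3, "tz": 0, "wx": 0, "wy": 0, "wz": 0}
    - {"tx": 0.08, "ty": 0.39, "tz": 0, "wx": 0, "wy": 0, "wz": 0}
    - {"tx": 0.1, "ty": 0.46, "tz": 0, "wx": 0, "wy": 0, "wz": 0}
    - {"tx": 0.105, "ty": 0.5, "tz": 0, "wx": 0, "wy": 0, "wz": 0}
    - {"tx": 0.105, "ty": 0.511, "tz": 0, "wx": 0, "wy": 0, "wz": 0}
    - {"tx": 0.105, "ty": 0.511, "tz": 0, "wx": 0, "wy": 0, "wz": 0}
    - {"tx": 0.105, "ty": 0.511, "tz": 0.04, "wx": 0, "wy": 0, "wz": 0}
    - {"tx": 0.105, "ty": 0.511, "tz": 0.1, "wx": 0, "wy": 0, "wz": 0}
    - {"tx": 0.105, "ty": 0.511, "tz": 0.15, "wx": 0, "wy": 0, "wz": 0}
    - {"tx": 0.105, "ty": 0.511, "tz": 0.18, "wx": 0, "wy": 0, "wz": 0}

```text
clock: 15.58
ee_pos: [493.7, 316.3, 74.2]
tcp_rot: [-0.001, 0.001, 1.0, -0.001]
force: [0.1, 0.2, -0.7]
opening: 0.172
grip_force: 40.0
```

Call:
apply_moves:
  commands:
    - {"tx": 0, "ty": 0, "tz": 0.04, "wx": 0, "wy": 0, "wz": 0}
    - {"tx": 0, "ty": 0, "tz": 0.08, "wx": 0, "wy": 0, "wz": 0}
    - {"tx": 0, "ty": 0, "tz": 0.1, "wx": 0, "wy": 0, "wz": 0}
    - {"tx": 0, "ty": 0, "tz": 0.1, "wx": 0, "wy": 0, "wz": 0}
    - {"tx": 0, "ty": 0, "tz": 0.1, "wx": 0, "wy": 0, "wz": 0}

```text
clock: 16.0
ee_pos: [493.9, 318.9, 46.3]
tcp_rot: [-0.0, 0.0, 1.0, -0.0]
force: [-0.1, 0.0, -0.8]
opening: 0.169
grip_force: 40.0
```

Call:
apply_moves:
  commands:
    - {"tx": 0, "ty": 0, "tz": 0.02, "wx": 0, "wy": 0, "wz": 0}
    - {"tx": 0, "ty": 0, "tz": 0.04, "wx": 0, "wy": 0, "wz": 0}
    - {"tx": 0, "ty": 0, "tz": 0.06, "wx": 0, "wy": 0, "wz": 0}
    - {"tx": 0, "ty": 0, "tz": 0.075, "wx": 0, "wy": 0, "wz": 0}
    - {"tx": 0, "ty": 0, "tz": 0.083, "wx": 0, "wy": 0, "wz": 0}
    - {"tx": 0, "ty": 0, "tz": 0.086, "wx": 0, "wy": 0, "wz": 0}
    - {"tx": 0, "ty": 0, "tz": 0.086, "wx": 0, "wy": 0, "wz": 0}
    - {"tx": 0, "ty": 0, "tz": 0.086, "wx": 0, "wy": 0, "wz": 0}
    - {"tx": 0, "ty": 0, "tz": 0.086, "wx": 0, "wy": 0, "wz": 0}

```text
clock: 16.75
ee_pos: [493.7, 319.0, 20.7]
tcp_rot: [-0.0, 0.0, 1.0, -0.0]
force: [-1.0, -1.0, 1.5]
opening: 0.17
grip_force: 40.0
```

Call:
apply_moves:
  commands:
    - {"tx": 0, "ty": 0, "tz": 0, "wx": 0, "wy": 0, "wz": 0}
    - {"tx": 0, "ty": 0, "tz": 0, "wx": 0, "wy": 0, "wz": 0}
    - {"tx": 0, "ty": 0, "tz": 0, "wx": 0, "wy": 0, "wz": 0}
    - {"tx": 0, "ty": 0, "tz": 0, "wx": 0, "wy": 0, "wz": 0}
    - {"tx": 0, "ty": 0, "tz": 0, "wx": 0, "wy": 0, "wz": 0}
    - {"tx": 0, "ty": 0, "tz": 0, "wx": 0, "wy": 0, "wz": 0}
  hand: -0.2

```text
clock: 17.25
ee_pos: [493.9, 319.1, 20.6]
tcp_rot: [0.0, 0.0, 1.0, -0.0]
force: [0.2, 0.7, 0.3]
opening: 0.395
grip_force: 0.0
```

Call:
apply_moves:
  commands:
    - {"tx": 0, "ty": 0, "tz": -0.03, "wx": 0, "wy": 0, "wz": 0}
    - {"tx": 0, "ty": 0, "tz": -0.08, "wx": 0, "wy": 0, "wz": 0}
    - {"tx": 0, "ty": 0, "tz": -0.16, "wx": 0, "wy": 0, "wz": 0}
    - {"tx": 0, "ty": 0, "tz": -0.24, "wx": 0, "wy": 0, "wz": 0}
    - {"tx": 0, "ty": -0.06, "tz": -0.32, "wx": 0, "wy": 0, "wz": 0}
    - {"tx": 0, "ty": -0.15, "tz": -0.37, "wx": 0, "wy": 0, "wz": 0}
    - {"tx": 0, "ty": -0.27, "tz": -0.4, "wx": 0, "wy": 0, "wz": 0}
    - {"tx": 0, "ty": -0.4, "tz": -0.4, "wx": 0, "wy": 0, "wz": 0}

```text
clock: 17.92
ee_pos: [494.8, 199.4, 143.7]
tcp_rot: [0.002, -0.001, 1.0, 0.001]
force: [1.5, -1.1, -0.6]
opening: 0.403
grip_force: 0.0
```

Call:
apply_moves:
  commands:
    - {"tx": 0.01, "ty": -0.13, "tz": 0, "wx": 0, "wy": 0, "wz": 0}
    - {"tx": 0.02, "ty": -0.26, "tz": 0, "wx": 0, "wy": 0, "wz": 0}
    - {"tx": 0.03, "ty": -0.39, "tz": 0, "wx": 0, "wy": 0, "wz": 0}
    - {"tx": 0.04, "ty": -0.52, "tz": 0, "wx": 0, "wy": 0, "wz": 0}
    - {"tx": 0.05, "ty": -0.65, "tz": 0, "wx": 0, "wy": 0, "wz": 0}
    - {"tx": 0.06, "ty": -0.78, "tz": 0, "wx": 0, "wy": 0, "wz": 0}
    - {"tx": 0.07, "ty": -0.89, "tz": 0, "wx": 0, "wy": 0, "wz": 0}
    - {"tx": 0.08, "ty": -1.0, "tz": 0, "wx": 0, "wy": 0, "wz": 0}

```text
clock: 18.58
ee_pos: [469.3, -103.0, 141.6]
tcp_rot: [0.001, 0.001, 1.0, 0.0]
force: [1.1, -0.1, -0.6]
opening: 0.402
grip_force: 0.0
```

Call:
apply_moves:
  commands:
    - {"tx": 0.01, "ty": -0.12, "tz": 0, "wx": 0, "wy": 0, "wz": 0}
    - {"tx": 0.02, "ty": -0.24, "tz": 0, "wx": 0, "wy": 0, "wz": 0}
    - {"tx": 0.03, "ty": -0.36, "tz": 0, "wx": 0, "wy": 0, "wz": 0}
    - {"tx": 0.04, "ty": -0.48, "tz": 0, "wx": 0, "wy": 0, "wz": 0}
    - {"tx": 0.05, "ty": -0.6, "tz": 0, "wx": 0, "wy": 0, "wz": 0}
    - {"tx": 0.06, "ty": -0.72, "tz": 0, "wx": 0, "wy": 0, "wz": 0}
    - {"tx": 0.07, "ty": -0.82, "tz": 0, "wx": 0, "wy": 0, "wz": 0}
    - {"tx": 0.08, "ty": -0.9, "tz": 0, "wx": 0, "wy": 0, "wz": 0}
    - {"tx": 0.083, "ty": -0.95, "tz": 0, "wx": 0, "wy": 0, "wz": 0}
    - {"tx": 0.083, "ty": -0.964, "tz": 0, "wx": 0, "wy": 0, "wz": 0}
    - {"tx": 0.083, "ty": -0.964, "tz": 0, "wx": 0, "wy": 0, "wz": 0}
    - {"tx": 0.083, "ty": -0.964, "tz": 0, "wx": 0, "wy": 0, "wz": 0}

```text
clock: 19.58
ee_pos: [445.0, -389.3, 140.8]
tcp_rot: [0.0, -0.0, 1.0, 0.0]
force: [0.4, 0.4, -1.4]
opening: 0.403
grip_force: 0.0
```

Call:
apply_moves:
  commands:
    - {"tx": 0, "ty": 0, "tz": 0.05, "wx": 0, "wy": 0, "wz": 0}
    - {"tx": 0, "ty": 0, "tz": 0.13, "wx": 0, "wy": 0, "wz": 0}
    - {"tx": 0, "ty": 0, "tz": 0.22, "wx": 0, "wy": 0, "wz": 0}
    - {"tx": 0, "ty": 0, "tz": 0.3, "wx": 0, "wy": 0, "wz": 0}
    - {"tx": 0, "ty": 0, "tz": 0.36, "wx": 0, "wy": 0, "wz": 0}
    - {"tx": 0, "ty": 0, "tz": 0.4, "wx": 0, "wy": 0, "wz": 0}
    - {"tx": 0, "ty": 0, "tz": 0.425, "wx": 0, "wy": 0, "wz": 0}
    - {"tx": 0, "ty": 0, "tz": 0.434, "wx": 0, "wy": 0, "wz": 0}
    - {"tx": 0, "ty": 0, "tz": 0.434, "wx": 0, "wy": 0, "wz": 0}
    - {"tx": 0, "ty": 0, "tz": 0.434, "wx": 0, "wy": 0, "wz": 0}

```text
clock: 20.42
ee_pos: [445.3, -390.4, 11.5]
tcp_rot: [0.001, 0.0, 1.0, -0.0]
force: [0.2, -0.4, 0.2]
opening: 0.4
grip_force: 0.0
```

Call:
apply_moves:
  commands:
    - {"tx": 0, "ty": 0, "tz": 0, "wx": 0, "wy": 0, "wz": 0}
    - {"tx": 0, "ty": 0, "tz": 0, "wx": 0, "wy": 0, "wz": 0}
    - {"tx": 0, "ty": 0, "tz": 0, "wx": 0, "wy": 0, "wz": 0}
    - {"tx": 0, "ty": 0, "tz": 0, "wx": 0, "wy": 0, "wz": 0}
    - {"tx": 0, "ty": 0, "tz": 0, "wx": 0, "wy": 0, "wz": 0}
    - {"tx": 0, "ty": 0, "tz": 0, "wx": 0, "wy": 0, "wz": 0}
    - {"tx": 0, "ty": 0, "tz": 0, "wx": 0, "wy": 0, "wz": 0}
  hand: -1
  force: 40

```text
clock: 21.0
ee_pos: [444.9, -390.3, 10.8]
tcp_rot: [0.0, 0.0, 1.0, -0.0]
force: [-0.1, 1.2, 5.2]
opening: 0.174
grip_force: 40.0
```

Call:
apply_moves:
  commands:
    - {"tx": 0, "ty": 0, "tz": -0.02, "wx": 0, "wy": 0, "wz": 0}
    - {"tx": 0, "ty": 0, "tz": -0.06, "wx": 0, "wy": 0, "wz": 0}
    - {"tx": 0, "ty": 0, "tz": -0.12, "wx": 0, "wy": 0, "wz": 0}
    - {"tx": 0, "ty": 0, "tz": -0.19, "wx": 0, "wy": 0, "wz": 0}
    - {"tx": 0, "ty": 0.02, "tz": -0.26, "wx": 0, "wy": 0, "wz": 0}
    - {"tx": 0, "ty": 0.06, "tz": -0.32, "wx": 0, "wy": 0, "wz": 0}
    - {"tx": 0, "ty": 0.12, "tz": -0.37, "wx": 0, "wy": 0, "wz": 0}
    - {"tx": -0.01, "ty": 0.2, "tz": -0.4, "wx": 0, "wy": 0, "wz": 0}
    - {"tx": -0.03, "ty": 0.3, "tz": -0.4, "wx": 0, "wy": 0, "wz": 0}
    - {"tx": -0.05, "ty": 0.4, "tz": -0.4, "wx": 0, "wy": 0, "wz": 0}

```text
clock: 21.83
ee_pos: [459.8, -269.9, 132.0]
tcp_rot: [0.001, 0.001, 1.0, -0.0]
force: [0.8, 0.9, -1.4]
opening: 0.172
grip_force: 40.0
```

Call:
apply_moves:
  commands:
    - {"tx": -0.02, "ty": 0.09, "tz": 0, "wx": 0, "wy": 0, "wz": 0}
    - {"tx": -0.04, "ty": 0.18, "tz": 0, "wx": 0, "wy": 0, "wz": 0}
    - {"tx": -0.06, "ty": 0.27, "tz": 0, "wx": 0, "wy": 0, "wz": 0}
    - {"tx": -0.08, "ty": 0.36, "tz": 0, "wx": 0, "wy": 0, "wz": 0}
    - {"tx": -0.1, "ty": 0.45, "tz": 0, "wx": 0, "wy": 0, "wz": 0}
    - {"tx": -0.12, "ty": 0.54, "tz": 0, "wx": 0, "wy": 0, "wz": 0}
    - {"tx": -0.14, "ty": 0.63, "tz": 0, "wx": 0, "wy": 0, "wz": 0}
    - {"tx": -0.16, "ty": 0.72, "tz": 0, "wx": 0, "wy": 0, "wz": 0}
    - {"tx": -0.18, "ty": 0.81, "tz": 0, "wx": 0, "wy": 0, "wz": 0}
    - {"tx": -0.2, "ty": 0.9, "tz": 0, "wx": 0, "wy": 0, "wz": 0}
    - {"tx": -0.22, "ty": 1.0, "tz": 0, "wx": 0, "wy": 0, "wz": 0}

```text
clock: 22.75
ee_pos: [526.0, 30.3, 131.4]
tcp_rot: [0.0, 0.001, 1.0, -0.0]
force: [0.0, 0.0, 0.5]
opening: 0.166
grip_force: 40.0
```

Call:
apply_moves:
  commands:
    - {"tx": -0.03, "ty": 0.1, "tz": 0, "wx": 0, "wy": 0, "wz": 0}
    - {"tx": -0.06, "ty": 0.2, "tz": 0, "wx": 0, "wy": 0, "wz": 0}
    - {"tx": -0.09, "ty": 0.3, "tz": 0, "wx": 0, "wy": 0, "wz": 0}
    - {"tx": -0.12, "ty": 0.4, "tz": 0, "wx": 0, "wy": 0, "wz": 0}
    - {"tx": -0.15, "ty": 0.5, "tz": 0, "wx": 0, "wy": 0, "wz": 0}
    - {"tx": -0.17, "ty": 0.6, "tz": 0, "wx": 0, "wy": 0, "wz": 0}
    - {"tx": -0.19, "ty": 0.7, "tz": 0, "wx": 0, "wy": 0, "wz": 0}
    - {"tx": -0.21, "ty": 0.79, "tz": 0, "wx": 0, "wy": 0, "wz": 0}
    - {"tx": -0.23, "ty": 0.87, "tz": 0, "wx": 0, "wy": 0, "wz": 0}
    - {"tx": -0.23, "ty": 0.92, "tz": 0, "wx": 0, "wy": 0, "wz": 0}
    - {"tx": -0.23, "ty": 0.934, "tz": 0, "wx": 0, "wy": 0, "wz": 0}
    - {"tx": -0.23, "ty": 0.934, "tz": 0, "wx": 0, "wy": 0, "wz": 0}

```text
clock: 23.75
ee_pos: [594.4, 310.5, 130.6]
tcp_rot: [-0.0, -0.001, 1.0, -0.0]
force: [-0.2, -0.4, -1.0]
opening: 0.168
grip_force: 40.0
```

Call:
apply_moves:
  commands:
    - {"tx": 0, "ty": 0, "tz": 0.04, "wx": 0, "wy": 0, "wz": 0}
    - {"tx": 0, "ty": 0, "tz": 0.1, "wx": 0, "wy": 0, "wz": 0}
    - {"tx": 0, "ty": 0, "tz": 0.17, "wx": 0, "wy": 0, "wz": 0}
    - {"tx": 0, "ty": 0, "tz": 0.23, "wx": 0, "wy": 0, "wz": 0}
    - {"tx": 0, "ty": 0, "tz": 0.27, "wx": 0, "wy": 0, "wz": 0}
    - {"tx": 0, "ty": 0, "tz": 0.28, "wx": 0, "wy": 0, "wz": 0}
    - {"tx": 0, "ty": 0, "tz": 0.28, "wx": 0, "wy": 0, "wz": 0}
    - {"tx": 0, "ty": 0, "tz": 0.28, "wx": 0, "wy": 0, "wz": 0}

```text
clock: 24.42
ee_pos: [595.5, 309.4, 47.3]
tcp_rot: [0.0, 0.001, 1.0, 0.0]
force: [-0.2, -0.7, 0.1]
opening: 0.169
grip_force: 40.0
```

Call:
apply_moves:
  commands:
    - {"tx": 0, "ty": 0, "tz": 0.02, "wx": 0, "wy": 0, "wz": 0}
    - {"tx": 0, "ty": 0, "tz": 0.04, "wx": 0, "wy": 0, "wz": 0}
    - {"tx": 0, "ty": 0, "tz": 0.06, "wx": 0, "wy": 0, "wz": 0}
    - {"tx": 0, "ty": 0, "tz": 0.075, "wx": 0, "wy": 0, "wz": 0}
    - {"tx": 0, "ty": 0, "tz": 0.083, "wx": 0, "wy": 0, "wz": 0}
    - {"tx": 0, "ty": 0, "tz": 0.086, "wx": 0, "wy": 0, "wz": 0}
    - {"tx": 0, "ty": 0, "tz": 0.086, "wx": 0, "wy": 0, "wz": 0}
    - {"tx": 0, "ty": 0, "tz": 0.086, "wx": 0, "wy": 0, "wz": 0}
    - {"tx": 0, "ty": 0, "tz": 0.086, "wx": 0, "wy": 0, "wz": 0}

```text
clock: 25.17
ee_pos: [594.8, 310.0, 20.9]
tcp_rot: [-0.0, 0.0, 1.0, -0.0]
force: [-3.8, -0.4, 5.1]
opening: 0.17
grip_force: 40.0
```

Call:
apply_moves:
  commands:
    - {"tx": 0, "ty": 0, "tz": 0, "wx": 0, "wy": 0, "wz": 0}
    - {"tx": 0, "ty": 0, "tz": 0, "wx": 0, "wy": 0, "wz": 0}
    - {"tx": 0, "ty": 0, "tz": 0, "wx": 0, "wy": 0, "wz": 0}
    - {"tx": 0, "ty": 0, "tz": 0, "wx": 0, "wy": 0, "wz": 0}
    - {"tx": 0, "ty": 0, "tz": 0, "wx": 0, "wy": 0, "wz": 0}
    - {"tx": 0, "ty": 0, "tz": 0, "wx": 0, "wy": 0, "wz": 0}
  hand: -0.2

```text
clock: 25.67
ee_pos: [594.9, 310.0, 20.5]
tcp_rot: [-0.0, 0.0, 1.0, -0.0]
force: [0.2, 0.2, 0.4]
opening: 0.392
grip_force: 0.0
```

Call:
apply_moves:
  commands:
    - {"tx": 0, "ty": 0, "tz": -0.03, "wx": 0, "wy": 0, "wz": 0}
    - {"tx": 0, "ty": 0, "tz": -0.08, "wx": 0, "wy": 0, "wz": 0}
    - {"tx": 0, "ty": 0, "tz": -0.16, "wx": 0, "wy": 0, "wz": 0}
    - {"tx": 0, "ty": 0, "tz": -0.24, "wx": 0, "wy": 0, "wz": 0}
    - {"tx": 0, "ty": -0.04, "tz": -0.32, "wx": 0, "wy": 0, "wz": 0}
    - {"tx": 0, "ty": -0.1, "tz": -0.37, "wx": 0, "wy": 0, "wz": 0}
    - {"tx": 0, "ty": -0.2, "tz": -0.4, "wx": 0, "wy": 0, "wz": 0}

```text
clock: 26.25
ee_pos: [595.3, 253.0, 143.6]
tcp_rot: [0.001, -0.002, 1.0, 0.001]
force: [0.8, -0.5, 0.2]
opening: 0.402
grip_force: 0.0
```

Call:
apply_moves:
  commands:
    - {"tx": 0.05, "ty": -0.1, "tz": 0, "wx": 0, "wy": 0, "wz": -0.05}
    - {"tx": 0.1, "ty": -0.2, "tz": 0, "wx": 0, "wy": 0, "wz": -0.11}
    - {"tx": 0.15, "ty": -0.3, "tz": 0, "wx": 0, "wy": 0, "wz": -0.17}
    - {"tx": 0.2, "ty": -0.4, "tz": 0, "wx": 0, "wy": 0, "wz": -0.23}
    - {"tx": 0.25, "ty": -0.5, "tz": 0, "wx": 0, "wy": 0, "wz": -0.29}
    - {"tx": 0.3, "ty": -0.6, "tz": 0, "wx": 0, "wy": 0, "wz": -0.35}
    - {"tx": 0.35, "ty": -0.7, "tz": 0, "wx": 0, "wy": 0, "wz": -0.4}
    - {"tx": 0.4, "ty": -0.78, "tz": 0, "wx": 0, "wy": 0, "wz": -0.433}
    - {"tx": 0.413, "ty": -0.804, "tz": 0, "wx": 0, "wy": 0, "wz": -0.433}
    - {"tx": 0.413, "ty": -0.804, "tz": 0, "wx": 0, "wy": 0, "wz": -0.433}
    - {"tx": 0.413, "ty": -0.804, "tz": 0, "wx": 0, "wy": 0, "wz": -0.433}

```text
clock: 27.17
ee_pos: [471.5, 9.4, 141.4]
tcp_rot: [0.001, -0.333, 0.943, 0.0]
force: [0.4, -0.7, 0.7]
opening: 0.4
grip_force: 0.0
```

Call:
apply_moves:
  commands:
    - {"tx": 0, "ty": 0, "tz": 0.05, "wx": 0, "wy": 0, "wz": 0}
    - {"tx": 0, "ty": 0, "tz": 0.13, "wx": 0, "wy": 0, "wz": 0}
    - {"tx": 0, "ty": 0, "tz": 0.2, "wx": 0, "wy": 0, "wz": 0}
    - {"tx": 0, "ty": 0, "tz": 0.24, "wx": 0, "wy": 0, "wz": 0}
    - {"tx": 0, "ty": 0, "tz": 0.25, "wx": 0, "wy": 0, "wz": 0}
    - {"tx": 0, "ty": 0, "tz": 0.25, "wx": 0, "wy": 0, "wz": 0}
    - {"tx": 0, "ty": 0, "tz": 0.25, "wx": 0, "wy": 0, "wz": 0}

```text
clock: 27.75
ee_pos: [471.7, 9.6, 66.2]
tcp_rot: [0.0, -0.334, 0.943, -0.0]
force: [0.7, 0.7, -0.3]
opening: 0.4
grip_force: 0.0
```

```bash
python3 - <<'E'
from h import *
a=eyes.capture("scene")
cv2.imwrite("pics/p3.png",np.hstack([cv2.resize(a[110:230,240:440],(700,420),interpolation=2)]))
E
```

```text
(no output)
```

View pics/p3.png

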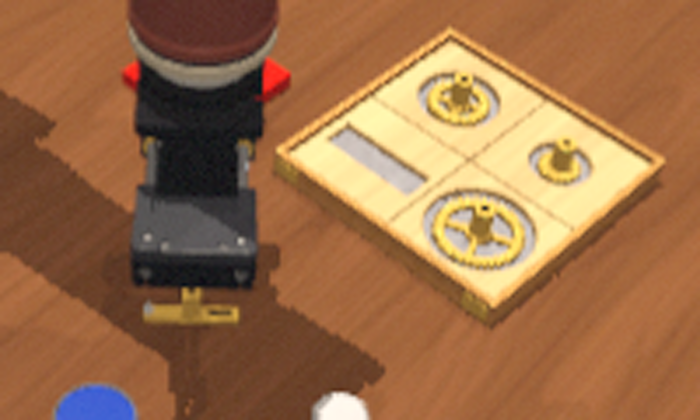

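All three wheels lie flat in their nests: (460,98), (565,160) and (483,230). The bar's block at (190,300) lies between the fingers, which close across the bar.

Call:
apply_moves:
  commands:
    - {"tx": 0, "ty": 0, "tz": 0.04, "wx": 0, "wy": 0, "wz": 0}
    - {"tx": 0, "ty": 0, "tz": 0.1, "wx": 0, "wy": 0, "wz": 0}
    - {"tx": 0, "ty": 0, "tz": 0.15, "wx": 0, "wy": 0, "wz": 0}
    - {"tx": 0, "ty": 0, "tz": 0.176, "wx": 0, "wy": 0, "wz": 0}
    - {"tx": 0, "ty": 0, "tz": 0.184, "wx": 0, "wy": 0, "wz": 0}
    - {"tx": 0, "ty": 0, "tz": 0.184, "wx": 0, "wy": 0, "wz": 0}
    - {"tx": 0, "ty": 0, "tz": 0.184, "wx": 0, "wy": 0, "wz": 0}

```text
clock: 28.38
ee_pos: [471.6, 9.0, 11.3]
tcp_rot: [0.001, -0.333, 0.943, -0.0]
force: [0.3, 0.9, -0.3]
opening: 0.399
grip_force: 0.0
```

Call:
apply_moves:
  commands:
    - {"tx": 0, "ty": 0, "tz": 0, "wx": 0, "wy": 0, "wz": 0}
    - {"tx": 0, "ty": 0, "tz": 0, "wx": 0, "wy": 0, "wz": 0}
    - {"tx": 0, "ty": 0, "tz": 0, "wx": 0, "wy": 0, "wz": 0}
    - {"tx": 0, "ty": 0, "tz": 0, "wx": 0, "wy": 0, "wz": 0}
    - {"tx": 0, "ty": 0, "tz": 0, "wx": 0, "wy": 0, "wz": 0}
    - {"tx": 0, "ty": 0, "tz": 0, "wx": 0, "wy": 0, "wz": 0}
    - {"tx": 0, "ty": 0, "tz": 0, "wx": 0, "wy": 0, "wz": 0}
    - {"tx": 0, "ty": 0, "tz": 0, "wx": 0, "wy": 0, "wz": 0}
  hand: -1
  force: 40

```text
clock: 29.05
ee_pos: [471.1, 8.9, 10.7]
tcp_rot: [0.0, -0.333, 0.943, 0.0]
force: [-1.1, 0.5, 5.9]
opening: 0.159
grip_force: 40.0
```

Call:
apply_moves:
  commands:
    - {"tx": 0, "ty": 0, "tz": -0.02, "wx": 0, "wy": 0, "wz": 0}
    - {"tx": 0, "ty": 0, "tz": -0.06, "wx": 0, "wy": 0, "wz": 0}
    - {"tx": 0, "ty": 0, "tz": -0.12, "wx": 0, "wy": 0, "wz": 0}
    - {"tx": 0, "ty": 0, "tz": -0.19, "wx": 0, "wy": 0, "wz": 0}
    - {"tx": 0, "ty": 0, "tz": -0.26, "wx": 0, "wy": 0, "wz": 0.04}
    - {"tx": 0, "ty": 0, "tz": -0.3, "wx": 0, "wy": 0, "wz": 0.1}
    - {"tx": 0, "ty": 0, "tz": -0.3, "wx": 0, "wy": 0, "wz": 0.17}
    - {"tx": 0, "ty": 0, "tz": -0.3, "wx": 0, "wy": 0, "wz": 0.24}
    - {"tx": 0, "ty": 0, "tz": -0.3, "wx": 0, "wy": 0, "wz": 0.31}
    - {"tx": 0, "ty": 0, "tz": -0.3, "wx": 0, "wy": 0, "wz": 0.37}
    - {"tx": 0, "ty": 0, "tz": -0.3, "wx": 0, "wy": 0, "wz": 0.41}
    - {"tx": 0, "ty": 0, "tz": -0.3, "wx": 0, "wy": 0, "wz": 0.433}

```text
clock: 30.05
ee_pos: [470.7, 8.7, 100.6]
tcp_rot: [-0.0, 0.002, 1.0, -0.0]
force: [-0.5, 0.1, 0.3]
opening: 0.155
grip_force: 40.0
```

Call:
apply_moves:
  commands:
    - {"tx": 0, "ty": 0.05, "tz": 0, "wx": 0, "wy": 0, "wz": 0.02}
    - {"tx": -0.01, "ty": 0.13, "tz": 0, "wx": 0, "wy": 0, "wz": 0.04}
    - {"tx": -0.02, "ty": 0.22, "tz": 0, "wx": 0, "wy": 0, "wz": 0.058}
    - {"tx": -0.03, "ty": 0.31, "tz": 0, "wx": 0, "wy": 0, "wz": 0.058}
    - {"tx": -0.04, "ty": 0.41, "tz": 0, "wx": 0, "wy": 0, "wz": 0.058}
    - {"tx": -0.045, "ty": 0.51, "tz": 0, "wx": 0, "wy": 0, "wz": 0.058}
    - {"tx": -0.045, "ty": 0.6, "tz": 0, "wx": 0, "wy": 0, "wz": 0.058}
    - {"tx": -0.045, "ty": 0.67, "tz": 0, "wx": 0, "wy": 0, "wz": 0.058}
    - {"tx": -0.045, "ty": 0.696, "tz": 0, "wx": 0, "wy": 0, "wz": 0.058}
    - {"tx": -0.045, "ty": 0.696, "tz": 0, "wx": 0, "wy": 0, "wz": 0.058}
    - {"tx": -0.045, "ty": 0.696, "tz": 0, "wx": 0, "wy": 0, "wz": 0.058}

```text
clock: 30.97
ee_pos: [484.4, 216.6, 100.3]
tcp_rot: [-0.0, 0.046, 0.999, -0.001]
force: [-0.1, -0.1, -0.2]
opening: 0.153
grip_force: 40.0
```

Call:
apply_moves:
  commands:
    - {"tx": 0, "ty": 0, "tz": 0.04, "wx": 0, "wy": 0, "wz": 0}
    - {"tx": 0, "ty": 0, "tz": 0.1, "wx": 0, "wy": 0, "wz": 0}
    - {"tx": 0, "ty": 0, "tz": 0.15, "wx": 0, "wy": 0, "wz": 0}
    - {"tx": 0, "ty": 0, "tz": 0.18, "wx": 0, "wy": 0, "wz": 0}
    - {"tx": 0, "ty": 0, "tz": 0.19, "wx": 0, "wy": 0, "wz": 0}
    - {"tx": 0, "ty": 0, "tz": 0.19, "wx": 0, "wy": 0, "wz": 0}
    - {"tx": 0, "ty": 0, "tz": 0.19, "wx": 0, "wy": 0, "wz": 0}

```text
clock: 31.55
ee_pos: [484.8, 217.2, 43.8]
tcp_rot: [0.0, 0.046, 0.999, 0.0]
force: [1.0, 0.0, -0.2]
opening: 0.155
grip_force: 40.0
```

```bash
python3 - <<'E'
from h import *
a=eyes.capture("scene")
cv2.imwrite("pics/p4.png",cv2.resize(a[100:210,300:440],(700,550),interpolation=2))
E
```

```text
(no output)
```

View pics/p4.png

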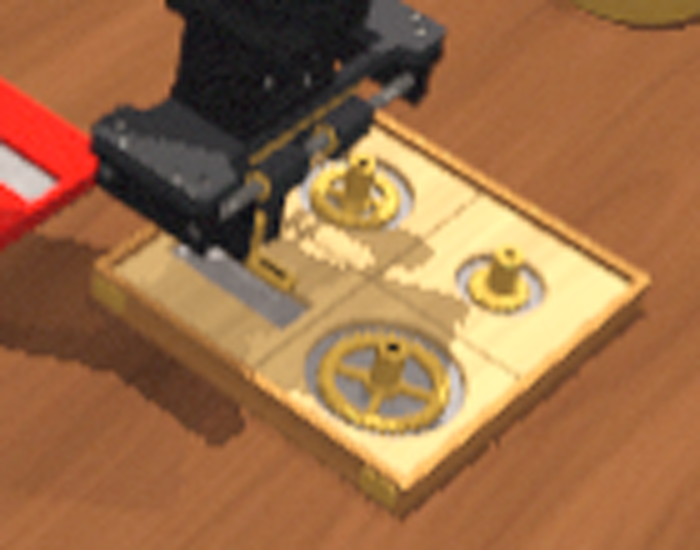

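The bar is held level and parallel to the slot; its end is at (275,270) and the slot end at (290,320), an offset that fits its height above the slot. Lowering.

Call:
apply_moves:
  commands:
    - {"tx": 0, "ty": 0, "tz": 0.02, "wx": 0, "wy": 0, "wz": 0}
    - {"tx": 0, "ty": 0, "tz": 0.04, "wx": 0, "wy": 0, "wz": 0}
    - {"tx": 0, "ty": 0, "tz": 0.06, "wx": 0, "wy": 0, "wz": 0}
    - {"tx": 0, "ty": 0, "tz": 0.07, "wx": 0, "wy": 0, "wz": 0}
    - {"tx": 0, "ty": 0, "tz": 0.076, "wx": 0, "wy": 0, "wz": 0}
    - {"tx": 0, "ty": 0, "tz": 0.076, "wx": 0, "wy": 0, "wz": 0}
    - {"tx": 0, "ty": 0, "tz": 0.076, "wx": 0, "wy": 0, "wz": 0}
    - {"tx": 0, "ty": 0, "tz": 0.076, "wx": 0, "wy": 0, "wz": 0}

```text
clock: 32.27
ee_pos: [484.2, 217.6, 20.8]
tcp_rot: [-0.0, 0.046, 0.999, -0.0]
force: [-3.0, -1.0, 5.2]
opening: 0.158
grip_force: 40.0
```

Call:
apply_moves:
  commands:
    - {"tx": 0, "ty": 0, "tz": 0, "wx": 0, "wy": 0, "wz": 0}
    - {"tx": 0, "ty": 0, "tz": 0, "wx": 0, "wy": 0, "wz": 0}
    - {"tx": 0, "ty": 0, "tz": 0, "wx": 0, "wy": 0, "wz": 0}
    - {"tx": 0, "ty": 0, "tz": 0, "wx": 0, "wy": 0, "wz": 0}
    - {"tx": 0, "ty": 0, "tz": 0, "wx": 0, "wy": 0, "wz": 0}
    - {"tx": 0, "ty": 0, "tz": 0, "wx": 0, "wy": 0, "wz": 0}
  hand: -0.2

```text
clock: 32.77
ee_pos: [484.5, 217.7, 20.6]
tcp_rot: [-0.0, 0.046, 0.999, -0.0]
force: [-0.2, -0.2, 0.5]
opening: 0.392
grip_force: 0.0
```

Call:
apply_moves:
  commands:
    - {"tx": 0, "ty": 0, "tz": -0.03, "wx": 0, "wy": 0, "wz": 0}
    - {"tx": 0, "ty": 0, "tz": -0.08, "wx": 0, "wy": 0, "wz": 0}
    - {"tx": 0, "ty": 0, "tz": -0.16, "wx": 0, "wy": 0, "wz": 0}
    - {"tx": 0, "ty": 0, "tz": -0.24, "wx": 0, "wy": 0, "wz": 0}
    - {"tx": 0, "ty": -0.1, "tz": -0.32, "wx": 0, "wy": 0, "wz": 0}
    - {"tx": 0, "ty": -0.2, "tz": -0.4, "wx": 0, "wy": 0, "wz": 0}
    - {"tx": 0, "ty": -0.3, "tz": -0.5, "wx": 0, "wy": 0, "wz": 0}
    - {"tx": 0, "ty": -0.42, "tz": -0.5, "wx": 0, "wy": 0, "wz": 0}
    - {"tx": 0, "ty": -0.54, "tz": -0.5, "wx": 0, "wy": 0, "wz": 0}
    - {"tx": 0, "ty": -0.66, "tz": -0.5, "wx": 0, "wy": 0, "wz": 0}
    - {"tx": 0, "ty": -0.7, "tz": -0.5, "wx": 0, "wy": 0, "wz": 0}
    - {"tx": 0, "ty": -0.7, "tz": -0.5, "wx": 0, "wy": 0, "wz": 0}

```text
clock: 33.77
ee_pos: [465.1, 4.9, 171.5]
tcp_rot: [0.0, 0.049, 0.999, 0.0]
force: [0.4, 0.5, -0.2]
opening: 0.407
grip_force: 0.0
```

```bash
python3 - <<'E'
from h import *
a=eyes.capture("scene");b=eyes.capture("top")
cv2.imwrite("pics/p5.png",np.hstack([cv2.resize(a[100:210,300:440],(420,330),interpolation=2),cv2.resize(b[110:240,70:210],(355,330),interpolation=2)]))
E
```

```text
(no output)
```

View pics/p5.png

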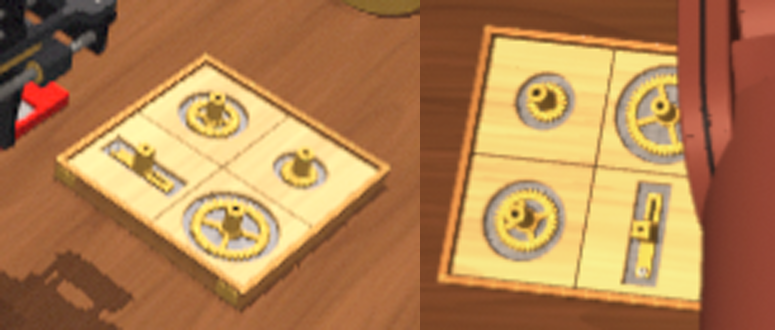

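All four pieces lie flat and centred in their nests, with the bar in the slot at (145,165) in the left crop, and the gripper is clear. Handing in.

```bash
python3 -c "
from bench import order
print(order.finish_job())"
```

```text
the job is handed in; nothing more can be done
None
```

The three wheels and the stylus bar are packed flat in their own nests, the pulley and flange were left where they lay, and the job was handed in at about 34 s; no verdict was returned.

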